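# Set the levelling screws of a gauge stand

### The arm

A 6-joint arm with a two-finger parallel gripper is mounted at the origin on the work surface. World frame = base frame: x ahead of the robot, y to its left, z up, the work surface at z = 0. Lengths are in mm, angles in rad, forces in N, time in s.
With the tool pointing down it reaches from about 325 to 875 mm from the base axis. Payload 4.4 kg.
Tool frame: the origin (TCP) lies on the centre line of the jaws, within the pads' length; the fingertips stand ahead of it and the grasp point (between the pads) lies 6 mm ahead of it (ctrl.tcp_to_tips is the z of the fingertips in the tool frame, in mm); z points along the fingers, y is the line along which they close (so a half turn about z gives the same grasp; the last joint's range is limited). The gripper opens to 85 mm and grips with 20 to 120 N. Pads are 22 mm wide; open, the fingers measure 114 mm over their backs; the gripper's body (76 mm by 85 mm) begins 54 mm behind the grasp point. The pads swing forward as they close: fully open they stand 13 mm farther back than shut.
Start: joints at [-1.484, 0.207, 1.542, -0, 1.393, -0.15], TCP at [135.437, -558.824, 256.282] pointing down, gripper open.
Joint ranges: [-2.73, 2.73], [-0.86, 2.22], [0.23, 2.46], [-1.11, 4.25], [0.08, 2.63], [-2.82, 2.82]. Speed limits (rad/s): [2.79, 2.79, 3.14, 3.14, 3.14, 3.14].

### API

Orientations are given as a 3x3 rotation matrix whose columns are the frame's x, y, z axes.
In Python, from plant import ctrl, sensors, optics gives the robot as it stands. Calls block until the motion is done:
- ctrl.move_ptp(position, orientation): joint-space move of the TCP to a pose.
- ctrl.move_l(position, rot=None, vel=150, threshold=None): straight line of the TCP; rot=None keeps the orientation; vel is the mean speed in mm/s. With threshold (N) it stops when the force on the tool has changed by that much, and returns True; else False.
- ctrl.set_joints(angles): joint-space move.
- ctrl.gripper_to(opening, force=None): finger opening in mm; force is the grip in N (None keeps the last); returns when the fingers have stopped.
- ctrl.hold(seconds).
- ctrl.solve_ik(position, orientation): joint angles nearest the present ones, or None.
- sensors.read_state(): the state.
- optics.grab_frame(name): name is "side" or "top" or "wrist"; returns (picture, depth): 384x512x3 uint8, red, green, blue; 384x512 float32, mm along the optical axis (not along the pixel's ray), 0 where there is no reading.
- optics.camera_params(name): a dict with "mtx" (3x3 intrinsics, pixels), "k1" (the pictures are not rectified: a ray, as slopes to the right and down, at radius r is drawn at 1 + k1 r^2 times it, then the intrinsics apply), "R" (3x3) and "t" (3): a world point X has camera coordinates R X + t; the wrist camera has in their place "T_tool_cam" (4x4, takes a point from camera to tool coordinates, whose origin is the TCP and whose axes are the flange's). Camera axes: x right, y down, z forward; pixel columns grow to the right and rows downward; lengths in mm; the calibration is good to about 2 mm. A picture is of the moment at which its call begins: read the wrist's pose just before it. camera_params takes no time and is no camera call.
A pose or a line that the arm cannot do raises ctrl.MotionError and nothing moves.
- ctrl.finish_job(): hands the job in; it is judged then, once.
The state is a dict: "t": time; "q": joint angles; "qvel": joint speeds; "tau": joint torques, N m; "eef_pos": TCP position; "eef_rot": TCP orientation; "force": force on the tool from outside, world axes, zero at the start; "wrist_torque": the same for the moment, N m; "grip_width": finger opening in mm; "grasp_force": force on a finger pad.
Only numpy, scipy, OpenCV 4.12 (cv2) and the standard library are available. Lean on these libraries where they do the work, as an engineer would, in place of code of your own. Each camera call takes 0.05 s, during which the arm holds its last target. There are 200 camera calls.

### The job

The gauge stand on the bench still rests on its three fixed feet only and would rock if leaned on: screw down both front levelling screws with their black knobs (clockwise seen from above) until each screw's rubber foot bears on its puck with about 8 N, so that all five feet share the weight and none, the middle front foot included, is lifted off. Do it gently: do not lean on, lift or shove the stand, keep the steel master block on its plate, leave the other things on the bench alone, and let go of the knobs at the end.

Things in the scene. Friction and masses are not known exactly. Their poses are not given: they have to be found in the camera images.
- stand: Gauge stand, about 6 kg, loose on the bench: grey plate 200 x 270 x 16 mm (x by y), top 46 mm above the bench; column 26 mm thick, 150 mm tall at x +70 mm with an arm and a dial gauge (27 mm radius, 172 mm up, x -8 mm) towards the front. Origin at bench height under the plate's centre; -x is the front (robot's side), +y its left, z up.
- screw_left: Left levelling screw with round black fluted knob, 42 mm diameter, 24 mm tall, at x -70, y +105 mm of the stand. Origin on the axis at half the knob's height, 84 mm above the bench at the start. Clockwise from above it goes down 1.6 mm per rad, at most 6.2 rad; the hand must go down with it. The bare thread takes 0.05 N m to turn and stays where it is left.
- screw_right: Right (-y of the stand) levelling screw, at x -70, y -105 mm of the stand; otherwise the same as the left one, with its own unknown gap.
- seat_left (a point): Point at bench height under the left screw. The screw's rubber foot (68 mm across, turns with the knob) starts 0.8 to 4.2 mm above a puck here whose height is not known. Once it touches, its load grows about 7 N per rad (4.4 N per mm), and its drag adds about 0.018 N m of turning torque per newton, read with the hand held still (up to 0.03 while turning): some 0.14 N m above the bare thread at 8 N.
- seat_right (a point): Point at bench height under the right screw. The screw's rubber foot (68 mm across, turns with the knob) starts 0.8 to 4.2 mm above a puck here whose height is not known. Once it touches, its load grows about 7 N per rad (4.4 N per mm), and its drag adds about 0.018 N m of turning torque per newton, read with the hand held still (up to 0.03 while turning): some 0.14 N m above the bare thread at 8 N.
- heel: Fixed rubber foot in the middle of the stand's front edge, 28 mm across and 30 mm tall, at x -75, y 0 of the stand, origin at its underside. Carries about 33 N at the start and gives up about as much as the two screws take.
- rear_foot_left: Fixed rubber foot, 28 mm across, 30 mm tall, at x +80, y +110 mm of the stand, origin at its underside.
- rear_foot_right: Fixed rubber foot, 28 mm across, 30 mm tall, at x +80, y -110 mm of the stand, origin at its underside.
- master: Loose steel master block 26 x 40 x 30 mm on the plate under the gauge; origin at the centre of its underside. Stays there.
- parts_tray: Bystander: black open tray 150 x 110 x 35 mm, origin under its centre.
- brush_small: Bystander: small brush 170 mm long with wooden handle.
- eraser: Bystander: yellow box 55 x 32 x 22 mm.
- housing_a: Bystander: black moulded housing 90 x 30 x 26 mm.
- housing_b: Bystander: black moulded housing 90 x 30 x 26 mm.
- scraper: Bystander: flat deburring tool with green end, 125 mm long.
Things that resemble listed ones, but are neither listed nor needed, are in the scene too. Of the things shaped like the master, the steel one is meant.

How it is judged:
By the outcome, as a careful person would: the job done as asked, in the order asked, and still so for the second after the job is handed in, with the robot touching nothing.
It also fails if it takes over 72 s, if anything falls off the work surface, if the arm or the gripper's body presses on something with over 40 N, if the wrist force passes 120 N, or if a joint passes its speed limit or range.

## Working session

There is one attempt and no reset: what is moved stays moved. The work goes in short steps, each a Python script; the robot and the scene stay as the last script left them, time stands still between calls to the robot, and variables do not carry over. Pictures are saved under pics/ and viewed, at most 10 in all, crops included, and the job is handed in when it is done.

```bash
ls; mkdir -p pics
python3 - <<'E'
from plant import ctrl,sensors,optics
import cv2,numpy as np
s=sensors.read_state();print(s['t'],s['eef_rot'],ctrl.tcp_to_tips,s['force'],s['wrist_torque'])
for n in('top','side'):
    p,d=optics.grab_frame(n);cv2.imwrite(f'pics/{n}.png',p[:,:,::-1]);np.save(n+'.npy',d);c=optics.camera_params(n);print(n,c)
print(optics.camera_params('wrist'))
E
```

```text
pics
0.0 [[ 9.71870464e-01  2.35515947e-01 -1.99410429e-04]
 [ 2.35515770e-01 -9.71867770e-01  2.31506061e-03]
 [ 3.51433124e-04 -2.29690333e-03 -9.99997300e-01]] 25.0 [-1.10558475  0.59808283  0.05828048] [0.01133861 0.01059806 0.02486644]
top {'mtx': array([[353.44993155,   0.        , 257.19380906],
       [  0.        , 353.44993155, 195.70383916],
       [  0.        ,   0.        ,   1.        ]]), 'k1': -0.06526475110686852, 'R': array([[ 2.15633529e-03, -9.99997609e-01,  3.64147769e-04],
       [-9.92635218e-01, -2.18456590e-03, -1.21122054e-01],
       [ 1.21122559e-01, -1.00286141e-04, -9.92637555e-01]]), 't': array([-14.74520167, 538.88476443, 980.71924717])}
side {'mtx': array([[364.20931669,   0.        , 255.64620077],
       [  0.        , 364.20931669, 187.05120898],
       [  0.        ,   0.        ,   1.        ]]), 'k1': -0.11624864535075345, 'R': array([[-0.81885934, -0.5739871 ,  0.00286368],
       [-0.35322334,  0.49996911, -0.79073647],
       [ 0.45244078, -0.64851346, -0.61215001]]), 't': array([440.12136188, 280.69873004, 944.34155385])}
{'mtx': array([[332.33871461,   0.        , 256.38515912],
       [  0.        , 332.33871461, 191.92721078],
       [  0.        ,   0.        ,   1.        ]]), 'k1': -0.034719730946419454, 'T_tool_cam': array([[-1.31464959e-05, -9.63829091e-01, -2.66521076e-01,
         6.62685099e+01],
       [ 9.99999984e-01,  3.56051440e-05, -1.78086364e-04,
         9.58199673e-01],
       [ 1.81134339e-04, -2.66521074e-01,  9.63829074e-01,
        -1.16524025e+02],
       [ 0.00000000e+00,  0.00000000e+00,  0.00000000e+00,
         1.00000000e+00]])}
```

View pics/top.png

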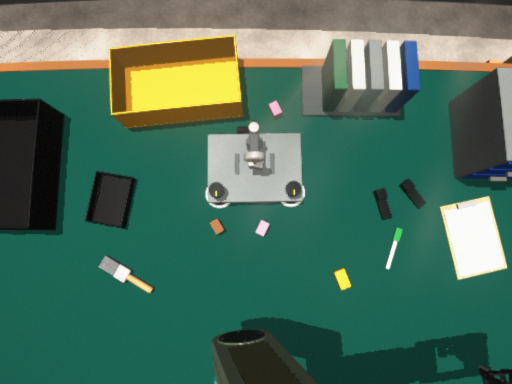

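View pics/side.png

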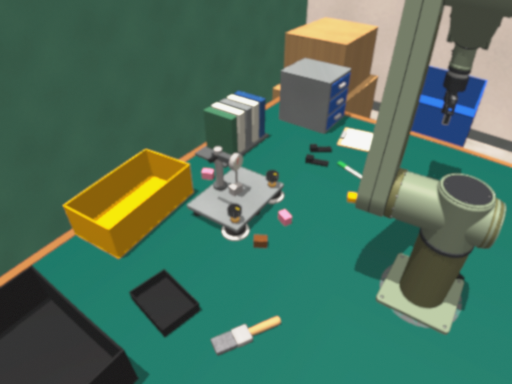

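The top view shows the stand at about (255,168), its left knob at (217,190) and its right knob at (294,189). The pink blocks (262,228), (275,108) and the brown block (217,227) are master look-alikes on the bench. The steel master should be the one on the plate under the gauge, which nothing needs to touch. Next I'll measure the knobs and enlarge that area.

```bash
cat > h.py <<'E'
import numpy as np,cv2
from plant import ctrl,sensors,optics
def ray(name,uv,T=None):
    c=optics.camera_params(name);K=c['mtx']
    n=cv2.undistortPoints(np.float64([[uv]]),K,np.array([c['k1'],0,0,0.]))[0,0]
    d=np.array([n[0],n[1],1.])
    if name=='wrist':
        M=T@c['T_tool_cam'];return M[:3,3],M[:3,:3]@d
    return -c['R'].T@c['t'],c['R'].T@d
def onplane(name,uv,z,T=None):
    o,d=ray(name,uv,T);return o+d*(z-o[2])/d[2]
E
python3 - <<'E'
from h import *
p=cv2.imread('pics/top.png');roi=p[120:220,190:320]
cv2.imwrite('pics/c1.png',cv2.resize(roi,None,fx=6,fy=6,interpolation=cv2.INTER_CUBIC))
d=np.load('top.npy')
hsv=cv2.cvtColor(p,cv2.COLOR_BGR2HSV)
m=((hsv[...,2]<60)).astype(np.uint8)
for (u,v) in((217,190),(294,189)):
    w=np.zeros_like(m);w[v-14:v+14,u-14:u+14]=m[v-14:v+14,u-14:u+14]
    n,l,st,ce=cv2.connectedComponentsWithStats(w)
    i=1+st[1:,4].argmax();print(st[i],ce[i],onplane('top',ce[i],90),d[v,u])
g=((hsv[...,1]<60)&(hsv[...,2]>90)).astype(np.uint8);w=np.zeros_like(g);w[125:210,195:315]=g[125:210,195:315]
w=cv2.morphologyEx(w,cv2.MORPH_OPEN,np.ones((3,3)))
c=max(cv2.findContours(w,0,2)[0],key=cv2.contourArea);print(cv2.minAreaRect(c))
for uv in((208,135),(301,134),(303,200),(206,200)):print(uv,onplane('top',uv,46))
E
```

```text
[216 203   7   1   7] [219. 203.] [511.86229445  89.49439466  90.        ] 947.1393
[289 202   4   1   4] [290.5 202. ] [ 515.00267586 -103.53164322   90.        ] 952.84564
((253.78323364257812, 165.97885131835938), (82.24024200439453, 99.20702362060547), 88.45184326171875)
(208, 135) [714.30616922 129.45309831  46.        ]
(301, 134) [ 717.86537538 -140.23143619   46.        ]
(303, 200) [ 525.34230454 -143.1688977    46.        ]
(206, 200) [524.73626289 131.24150667  46.        ]
```

View pics/c1.png

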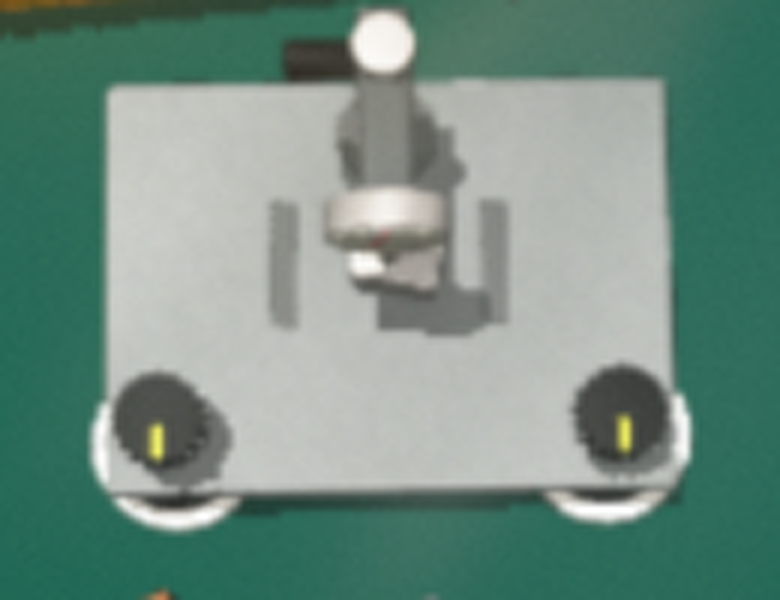

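```bash
cat >> h.py <<'E'
def R(a): # tool down, tool x at world yaw a
    c,s=np.cos(a),np.sin(a);return np.array([[c,s,0],[s,-c,0],[0,0,-1.]])
def pose():
    s=sensors.read_state();T=np.eye(4);T[:3,:3]=s['eef_rot'];T[:3,3]=s['eef_pos'];return T
E
python3 - <<'E'
from h import *
L=onplane('top',(215.75,189.25),96);Rt=onplane('top',(293.25,188.25),96);print(L,Rt,np.linalg.norm(L-Rt))
print(sensors.read_state()['q'])
for P in (L,Rt):
  for a in np.arange(-3,3.1,.5):
    q=ctrl.solve_ik([P[0],P[1],90],R(a));print(round(a,2),None if q is None else np.round(q,2))
E
```

```text
[548.47834414  98.18474472  96.        ] [ 551.65797528 -110.73151855   96.        ] 208.9404582964842
[-1.48353039e+00  2.07364413e-01  1.54280310e+00 -9.23738867e-06
  1.39348722e+00 -1.50492395e-01]
-3.0 [ 0.02  0.36  1.72 -0.    1.06 -1.69]
-2.5 [ 0.02  0.36  1.72 -0.    1.06 -2.19]
-2.0 [ 0.02  0.36  1.72 -0.    1.06 -2.69]
-1.5 None
-1.0 [ 0.02  0.36  1.72 -0.    1.06  2.59]
-0.5 [ 0.02  0.36  1.72 -0.    1.06  2.09]
0.0 [ 0.02  0.36  1.72 -0.    1.06  1.59]
0.5 [ 0.02  0.36  1.72 -0.    1.06  1.09]
1.0 [ 0.02  0.36  1.72 -0.    1.06  0.59]
1.5 [ 0.02  0.36  1.72 -0.    1.06  0.09]
2.0 [ 0.02  0.36  1.72 -0.    1.06 -0.41]
2.5 [ 0.02  0.36  1.72 -0.    1.06 -0.91]
3.0 [ 0.02  0.36  1.72 -0.    1.06 -1.41]
-3.0 [-0.35  0.37  1.71 -0.    1.06 -2.06]
-2.5 [-0.35  0.37  1.71 -0.    1.06 -2.56]
-2.0 None
-1.5 [-0.35  0.37  1.71 -0.    1.06  2.72]
-1.0 [-0.35  0.37  1.71 -0.    1.06  2.22]
-0.5 [-0.35  0.37  1.71 -0.    1.06  1.72]
0.0 [-0.35  0.37  1.71 -0.    1.06  1.22]
0.5 [-0.35  0.37  1.71 -0.    1.06  0.72]
1.0 [-0.35  0.37  1.71 -0.    1.06  0.22]
1.5 [-0.35  0.37  1.71 -0.    1.06 -0.28]
2.0 [-0.35  0.37  1.71 -0.    1.06 -0.78]
2.5 [-0.35  0.37  1.71 -0.    1.06 -1.28]
3.0 [-0.35  0.37  1.71 -0.    1.06 -1.78]
```

Run:
```python
from h import *
ctrl.move_ptp([551.7,-110.7,215],R(3.72));ctrl.hold(.2)
T=pose();p,d=optics.grab_frame('wrist');np.savez('w1.npz',T=T,d=d,p=p);cv2.imwrite('pics/w1.png',p[:,:,::-1])
s=sensors.read_state();print(s['t'],s['eef_pos'],s['q'],s['force'],s['wrist_torque'])
```

```text
2.5417 [ 551.647643   -111.23584345  215.05530238] [-3.52742279e-01  2.17540115e-01  1.61663040e+00 -2.78168048e-05
  1.30730270e+00 -2.50095250e+00] [0.22716413 0.31943585 0.42058436] [-0.05060405 -0.03458981  0.00580549]
```

View pics/w1.png

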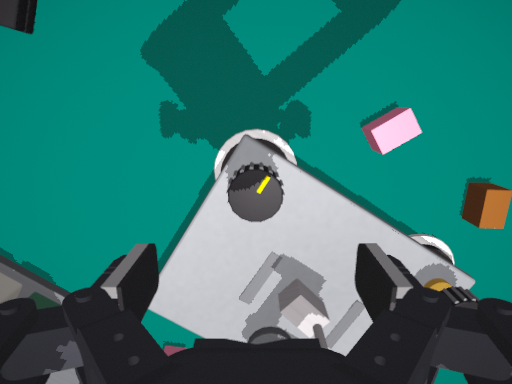

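The wrist view shows the right knob at about (256,194) with its yellow index mark, and the steel master on the plate at (303,303). The pink (392,130) and brown (487,205) blocks are look-alikes on the bench. I'll get the knob centre from the depth and colour data.

```bash
cat >> h.py <<'E'
def knob(p,d,T,uv,ztop):
    u0,v0=uv;best=None
    c=optics.camera_params('wrist');K=c['mtx'];M=T@c['T_tool_cam']
    vv,uu=np.mgrid[v0-45:v0+45,u0-45:u0+45]
    n=cv2.undistortPoints(np.float64(np.c_[uu.ravel(),vv.ravel()])[:,None],K,np.array([c['k1'],0,0,0.]))[:,0]
    z=d[vv,uu].ravel();X=(np.c_[n,np.ones(len(n))]*z[:,None])@M[:3,:3].T+M[:3,3]
    k=np.median(X[np.hypot(uu.ravel()-u0,vv.ravel()-v0)<12,2])
    m=(np.abs(X[:,2]-k)<4)&(z>0)
    mask=m.reshape(uu.shape).astype(np.uint8);ct=max(cv2.findContours(mask,0,2)[0],key=cv2.contourArea)
    (x,y),(a,b),_=cv2.fitEllipse(cv2.convexHull(ct))
    print('ellipse',x+u0-45,y+v0-45,a,b,'depth z',k,'depth centre',X[m].mean(0))
    return onplane('wrist',(x+u0-45,y+v0-45),ztop,T)
E
python3 - <<'E'
from h import *
w=np.load('w1.npz');print(knob(w['p'],w['d'],w['T'],(256,194),96))
print(onplane('wrist',(256,194),96,w['T']))
E
```

```text
ellipse 255.21511459350586 194.1476058959961 57.37269973754883 59.16571044921875 depth z 94.8772010121042 depth centre [ 551.26003353 -113.34194836   94.5703654 ]
[ 550.70077737 -113.58125459   96.        ]
[ 550.29062313 -113.15837634   96.        ]
```

Run:
```python
from h import *
a=3.72
def rd(tag):
    s=sensors.read_state();f=s['force'];y=R(a)[:,1]
    print(tag,round(s['t'],2),'pos',np.round(s['eef_pos'],2),'F',np.round(f,2),'Fty',round(f@y,2),'M',np.round(s['wrist_torque'],3),'w',round(s['grip_width'],2),'g',round(s['grasp_force'],2))
ctrl.move_l([550.8,-112.8,105],R(a),vel=120)
print(ctrl.move_l([550.8,-112.8,90],R(a),vel=50,threshold=8))
ctrl.hold(.2);rd('down')
for w in(46,43):
    ctrl.gripper_to(w,20);rd(w)
ctrl.gripper_to(38,20);ctrl.hold(.2);rd('grip')
```

```text
False
down 4.26 pos [ 551.04 -112.9    90.24] F [-1.06 -1.08 -0.73] Fty -0.32 M [-0.013 -0.011 -0.018] w 85.4 g 0.0
46 4.73 pos [ 550.81 -112.79   90.03] F [-0.02 -0.5   0.13] Fty -0.41 M [-0.032 -0.034  0.042] w 46.24 g 0.0
43 4.95 pos [ 550.76 -112.77   89.96] F [0.5  0.14 0.34] Fty -0.16 M [ 0.036 -0.045 -0.009] w 42.68 g 0.0
grip 5.37 pos [ 550.98 -113.04   90.16] F [ 0.46 -1.23 -0.09] Fty -1.29 M [-0.239 -0.038 -0.048] w 41.47 g 21.54
```

```bash
cat >> h.py <<'E'
import json
def avg(n=12,dt=.02):
    F=[];M=[]
    for _ in range(n):
        ctrl.hold(dt);s=sensors.read_state();F.append(s['force']);M.append(s['wrist_torque'])
    return np.mean(F,0),np.mean(M,0),s
def turn(c,z0,a0,th0,ths,log,rate=.8,stop=None):
    """c: axis xy; z0,a0: TCP height/yaw at th=0; ths: successive clockwise angles"""
    for th in ths:
        ctrl.move_l([c[0],c[1],z0-1.6*th],R(a0-th),vel=1.6*rate)
        F,M,s=avg()
        yaw=np.arctan2(s['eef_rot'][1,0],s['eef_rot'][0,0]);real=-((yaw-a0+th+np.pi)%(2*np.pi)-np.pi)+th
        log.append((float(real),float(M[2])))
        print('%.2f t%.2f real%.3f M %s F %s dz %.2f w %.2f g %.1f'%(th,s['t'],real,np.round(M,3),np.round(F,2),s['eef_pos'][2]-(z0-1.6*th),s['grip_width'],s['grasp_force']))
        if stop and M[2]>stop: break
    return th
E
python3 - <<'E'
from h import *
F,M,s=avg();print(F,M,s['t'])
log=[];turn((550.8,-112.8),90,3.72,0,[.2,.4,.6],log);json.dump(log,open('logR.json','w'))
E
```

```text
[ 0.3262119  -1.53627007  0.87950261] [-0.28106569 -0.04116274 -0.00897116] 5.5667
0.20 t6.12 real0.199 M [-0.005  0.105 -0.046] F [-1.    0.33  2.76] dz 0.13 w 41.08 g 21.7
0.40 t6.67 real0.398 M [ 0.506  0.274 -0.025] F [-1.87  3.7   5.1 ] dz 0.06 w 41.20 g 21.9
0.60 t7.22 real0.598 M [ 0.735  0.274 -0.05 ] F [-1.94  5.74  5.81] dz 0.02 w 41.41 g 22.0
```

Run:
```python
from h import *
p,d=optics.grab_frame('wrist');cv2.imwrite('pics/w2.png',cv2.resize(p[130:384,130:390,::-1],None,fx=2.3,fy=2.3,interpolation=cv2.INTER_CUBIC))
hsv=cv2.cvtColor(p,cv2.COLOR_RGB2HSV)
m=cv2.inRange(hsv,(22,150,120),(38,255,255));n,l,st,ce=cv2.connectedComponentsWithStats(m);print(st[1:],ce[1:])
```

```text
[[259 254  28  33 318]] [[272.74213836 269.7672956 ]]
```

View pics/w2.png

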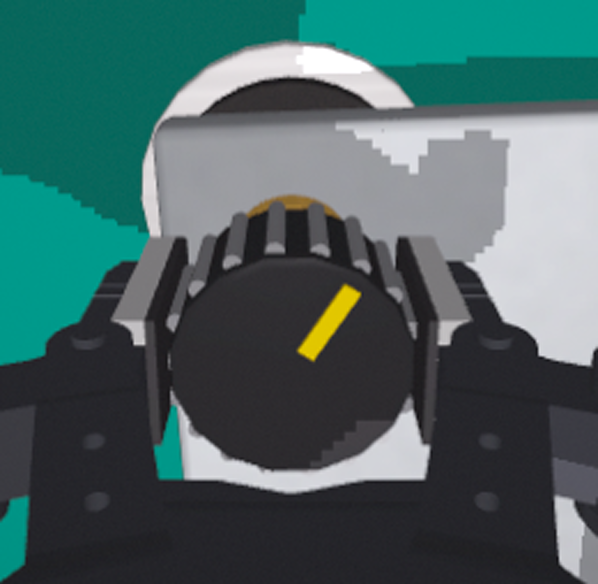

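Run:
```python
from h import *
a=3.72-.6
for dx,dy,dz in((0,.5,0),(0,.5,.3),(0,1.,.3)):
    ctrl.move_l([550.8+dx,-112.8+dy,90-.96+dz],R(a),vel=5);F,M,s=avg();print(dx,dy,dz,s['t'],np.round(F,2),np.round(M,3),s['eef_pos'])
```

```text
0 0.5 0 7.7167 [-2.28  3.71  5.17] [ 0.544  0.287 -0.05 ] [ 550.56959996 -111.57505681   89.12700772]
0 0.5 0.3 8.1667 [-1.26  4.85  4.21] [ 0.718  0.214 -0.008] [ 550.53633344 -111.57400987   89.11490795]
0 1.0 0.3 8.6167 [-1.56  4.36  3.44] [0.641 0.278 0.017] [ 550.53469774 -111.55829341   89.13259623]
```

Run:
```python
from h import *
log=json.load(open('logR.json'))
turn((550.3,-110.9),90.7,3.72,.6,[.85,1.1,1.35],log);json.dump(log,open('logR.json','w'))
```

```text
0.85 t9.31 real0.849 M [ 0.557 -0.408 -0.014] F [ 2.85  3.63 -4.1 ] dz -0.45 w 41.66 g 21.3
1.10 t9.91 real1.100 M [ 0.831 -0.593 -0.057] F [ 4.32  5.76 -4.72] dz -0.39 w 41.61 g 21.3
1.35 t10.51 real1.350 M [ 1.078 -0.76  -0.081] F [ 5.6   7.41 -5.23] dz -0.35 w 41.48 g 21.3
```

```bash
cat >> h.py <<'E'
def servo(st,ths,log,g=(.2,.2,.06),rate=.8,n=8,stop=None):
    """st: dict x,y,zo,a0 ; forces nulled by admittance while turning to successive angles"""
    for th in ths:
        ctrl.move_l([st['x'],st['y'],st['zo']-1.6*th],R(st['a0']-th),vel=max(1.6*rate,2))
        F,M,s=avg(n);c=[st['x'],st['y'],st['zo']]
        st['x']+=g[0]*F[0];st['y']+=g[1]*F[1];st['zo']+=g[2]*F[2]
        log.append((th,float(M[2])))
        print('%.2f t%.2f Mz %.3f F %s c %s pos %s w%.2f'%(th,s['t'],M[2],np.round(F,1),np.round(c,2),np.round(s['eef_pos']-[0,0,-1.6*th],2),s['grip_width']))
        st['th']=th
        if stop and M[2]>stop: break
    json.dump(st,open('st.json','w'))
E
python3 - <<'E'
from h import *
log=json.load(open('logR.json'))
servo(dict(x=550.3,y=-110.9,zo=90.7,a0=3.72),[1.35,1.35,1.35,1.4,1.5,1.6],log);json.dump(log,open('logR.json','w'))
E
```

```text
1.35 t10.89 Mz -0.072 F [ 5.5  7.4 -5.2] c [ 550.3 -110.9   90.7] pos [ 551.19 -109.69   90.3 ] w41.18
1.35 t11.80 Mz -0.090 F [ 1.6  2.8 -3.3] c [ 551.41 -109.41   90.39] pos [ 551.31 -109.6    90.29] w41.20
1.35 t12.31 Mz -0.096 F [-1.5 -1.7 -1.2] c [ 551.72 -108.86   90.19] pos [ 551.38 -109.46   90.22] w40.93
1.40 t12.75 Mz -0.027 F [-1.3 -1.1 -0.8] c [ 551.41 -109.19   90.11] pos [ 551.46 -109.39   90.26] w41.28
1.50 t13.17 Mz -0.128 F [ 0.7  0.7 -1. ] c [ 551.15 -109.41   90.07] pos [ 551.63 -109.24   90.27] w41.09
1.60 t13.55 Mz -0.146 F [ 2.2  1.4 -0.8] c [ 551.3  -109.26   90.  ] pos [ 551.85 -109.11   90.28] w41.60
```

Run:
```python
from h import *
st=json.load(open('st.json'));th=1.6;z=90.25-1.6*th
def show(t):
    F,M,s=avg(10);print(t,round(s['t'],2),np.round(F,2),np.round(M,3),np.round(s['eef_pos'],2),round(s['grip_width'],2));return F,M
ctrl.gripper_to(55,20);show('open')
ctrl.move_l([553.2,-111.4,z],R(3.72-th),vel=20);show('centred')
ctrl.gripper_to(38,20);show('grip')
st.update(x=553.2,y=-111.4,zo=90.2);log=[]
servo(st,[1.6,1.7,1.85,2.0],log,g=(.1,.1,.05))
```

```text
open 14.0 [-0.13 -0.17 -0.04] [-0.001 -0.001  0.002] [ 551.15 -109.36   87.42] 55.02
centred 14.46 [-0.27  0.21 -0.01] [0.014 0.001 0.007] [ 553.18 -111.4    87.67] 55.37
grip 14.88 [-0.15  0.35  1.  ] [ 0.103  0.009 -0.003] [ 553.28 -111.32   87.82] 41.41
1.60 t15.27 Mz -0.010 F [-0.4  1.   2.4] c [ 553.2 -111.4   90.2] pos [ 553.24 -111.33   90.31] w40.65
1.70 t15.65 Mz -0.155 F [-0.1  0.7  1.8] c [ 553.16 -111.3    90.32] pos [ 553.26 -111.32   90.35] w41.67
1.85 t16.08 Mz -0.123 F [0.7 0.9 0.9] c [ 553.16 -111.23   90.41] pos [ 553.27 -111.29   90.36] w41.62
2.00 t16.52 Mz -0.171 F [ 1.2 -0.3  0.3] c [ 553.23 -111.14   90.46] pos [ 553.32 -111.26   90.44] w41.40
```

Run:
```python
from h import *
st=json.load(open('st.json'));log=[]
servo(st,[2.07,2.13],log,g=(.1,.1,.05),n=30)
```

```text
2.07 t17.27 Mz -0.183 F [ 1.  -0.6 -0.3] c [ 553.35 -111.17   90.47] pos [ 553.32 -111.24   90.41] w41.49
2.13 t18.02 Mz -0.155 F [ 0.3 -0.9 -0. ] c [ 553.45 -111.22   90.45] pos [ 553.37 -111.25   90.43] w41.30
```

Run:
```python
from h import *
st=json.load(open('st.json'));log=[]
servo(st,[2.22,2.25],log,g=(.1,.1,.05),n=30)
ctrl.gripper_to(70,20);T=pose();x,y,z=T[:3,3]
ctrl.move_l([x,y,150],vel=150)
ctrl.move_ptp([480,-80,310],R(0.8+3.1416*1));ctrl.move_ptp([548.5,97.5,260],R(4.1));ctrl.move_l([548.5,97.5,215],vel=150);ctrl.hold(.2)
T=pose();p,d=optics.grab_frame('wrist');np.savez('w3.npz',T=T,d=d,p=p);cv2.imwrite('pics/w3.png',p[:,:,::-1])
s=sensors.read_state();print(s['t'],s['eef_pos'],s['force'],s['q'])
```

```text
2.22 t18.77 Mz -0.183 F [-0.2 -0.4  0.7] c [ 553.48 -111.32   90.45] pos [ 553.4  -111.29   90.44] w41.22
2.25 t19.52 Mz -0.002 F [-0.2  0.2  0.4] c [ 553.46 -111.36   90.49] pos [ 553.4  -111.26   90.45] w41.38
24.0917 [549.36597818  97.34215725 216.47429981] [ 0.10084456  0.14664751 -0.35056819] [ 2.02623109e-02  2.04682869e-01  1.62906811e+00 -3.02253700e-05
  1.30517262e+00 -2.50863611e+00]
```

View pics/w3.png

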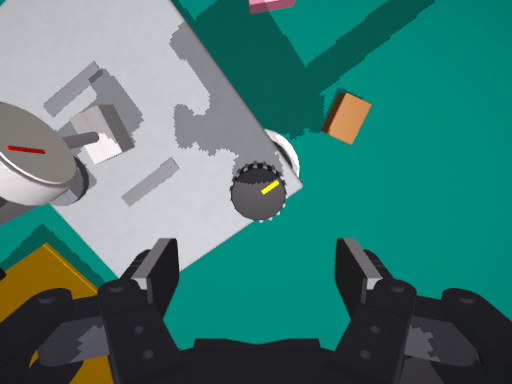

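The wrist view shows the left knob at (258,192) with its yellow mark at (270,187). The steel master is still on the plate at (102,135). The orange-brown look-alike is on the bench at (347,118).

Run:
```python
from h import *
w=np.load('w3.npz');k=knob(w['p'],w['d'],w['T'],(258,192),96);a=4.1
w1=np.load('w1.npz');k1=knob(w1['p'],w1['d'],w1['T'],(256,194),96)
off=R(3.72).T@(np.array([553.3,-111.3,96])-k1);c=k+R(a)@[off[0],off[1],0]
print(off,k,c,np.linalg.norm(c[:2]-[553.3,-111.3]))
```

```text
ellipse 257.8479461669922 193.09782028198242 56.9825553894043 58.585365295410156 depth z 94.81408140786499 depth centre [547.80960495  96.18748156  94.57359775]
ellipse 255.21511459350586 194.1476058959961 57.37269973754883 59.16571044921875 depth z 94.89024717656619 depth centre [ 550.89150909 -112.91823062   94.58313422]
[-3.49713691 -0.06681629  0.        ] [547.55535827  95.85260802  96.        ] [549.62027056  98.67582751  96.        ] 210.0080678103857
```

Run:
```python
from h import *
x,y=549.6,98.7;a=4.1
ctrl.move_l([x,y,110],R(a),vel=150);print(ctrl.move_l([x,y,90.2],R(a),vel=60,threshold=8))
ctrl.gripper_to(48,20);F,M,s=avg(10);print('free',s['t'],F,M)
ctrl.gripper_to(38,20);F,M,s=avg(6);print('grip',s['t'],F,M,s['eef_pos'],s['grip_width'])
st=dict(x=x,y=y,zo=90.2,a0=a);log=[]
servo(st,[.25,.5,.75,1.0],log,g=(.1,.1,.05),n=12)
json.dump(log,open('logL.json','w'))
```

```text
False
free 25.9333 [ 0.06905388  0.01961814 -0.00117619] [-0.01646674 -0.00976593 -0.01462056]
grip 26.25 [-0.64860502  0.1501513   1.71832593] [-0.05904147  0.07998866 -0.00251626] [549.69590865  98.6658625   90.40445492] 41.44488409665428
0.25 t26.85 Mz -0.033 F [-0.8 -0.8  2.6] c [549.6  98.7  90.2] pos [549.76  98.64  90.39] w41.22
0.50 t27.45 Mz -0.008 F [ 0.8 -0.8  1.7] c [549.52  98.62  90.33] pos [549.77  98.59  90.42] w41.34
0.75 t28.05 Mz -0.023 F [ 1.3 -0.6  0.9] c [549.6   98.55  90.41] pos [549.8   98.52  90.43] w41.57
1.00 t28.65 Mz -0.024 F [ 1.3 -0.6  0.1] c [549.73  98.49  90.46] pos [549.79  98.47  90.43] w41.22
```

Run:
```python
from h import *
st=json.load(open('st.json'));log=json.load(open('logL.json'))
servo(st,[1.25,1.5,1.75,2.0,2.2],log,g=(.1,.1,.05),n=16,stop=None)
json.dump(log,open('logL.json','w'))
```

```text
1.25 t29.32 Mz -0.028 F [ 1.1 -0.8  0.5] c [549.86  98.43  90.46] pos [549.79  98.41  90.44] w41.14
1.50 t29.98 Mz -0.051 F [ 0.1 -0.6  1.3] c [549.97  98.35  90.49] pos [549.77  98.36  90.45] w41.62
1.75 t30.65 Mz -0.097 F [-0.5 -0.7  1.4] c [549.98  98.29  90.55] pos [549.75  98.29  90.46] w41.07
2.00 t31.32 Mz -0.127 F [-0.9 -0.6  1.1] c [549.92  98.23  90.62] pos [549.71  98.26  90.51] w41.42
2.20 t31.93 Mz -0.153 F [-1.1  0.1  0.3] c [549.83  98.17  90.68] pos [549.68  98.23  90.53] w41.45
```

Run:
```python
from h import *
st=json.load(open('st.json'));log=json.load(open('logL.json'))
servo(st,[2.39],log,g=(.1,.1,.05),n=40)
```

```text
2.39 t32.94 Mz -0.147 F [-0.8  0.3 -1.2] c [549.73  98.18  90.69] pos [549.63  98.21  90.6 ] w41.43
```

Run:
```python
from h import *
ctrl.gripper_to(70,20);T=pose();x,y,z=T[:3,3]
ctrl.move_l([x,y,150],vel=150)
ctrl.move_ptp([490,0,310],R(1.6));ctrl.move_ptp([553.4,-111.3,150],R(1.47))
zo=90.45;z=zo-1.6*2.25
ctrl.move_l([553.4,-111.3,105],vel=120);print(ctrl.move_l([553.4,-111.3,z],R(1.47),vel=50,threshold=8))
ctrl.gripper_to(48,20);F,M,s=avg(20);print('free',s['t'],F,M)
ctrl.gripper_to(38,20)
st=dict(x=553.4,y=-111.3,zo=zo,a0=3.72);log=[]
servo(st,[2.25,2.35],log,g=(.1,.1,.05),n=30)
```

```text
False
free 37.2667 [ 0.05560864 -0.14111873  0.17504214] [-0.00128319  0.01260134  0.00422908]
2.25 t38.23 Mz -0.004 F [-1.   0.5  2.5] c [ 553.4  -111.3    90.45] pos [ 553.43 -111.3    90.57] w41.13
2.35 t38.98 Mz -0.224 F [ 0.  -0.   1.3] c [ 553.3  -111.25   90.57] pos [ 553.41 -111.31   90.58] w41.28
```

Run:
```python
from h import *
st=json.load(open('st.json'));log=[]
servo(st,[2.13],log,g=(.1,.1,.05),n=30)
ctrl.gripper_to(70,20);F,M,s=avg(5);print(F,M,s['t'])
T=pose();x,y,z=T[:3,3];ctrl.move_l([x,y,215],vel=150);ctrl.hold(.2)
ctrl.move_ptp([400,-250,300],R(1.47));ctrl.hold(.3)
out=[]
for n in('top','side'):
    p,d=optics.grab_frame(n);cv2.imwrite(f'pics/{n}2.png',p[:,:,::-1]);out.append(p)
o=cv2.imread('pics/top.png')
f=lambda q:cv2.resize(q[125:215,195:315],None,fx=5,fy=5,interpolation=cv2.INTER_CUBIC)
cv2.imwrite('pics/c2.png',cv2.resize(np.hstack([f(o),f(out[0][:,:,::-1])]),(800,300)))
print(sensors.read_state()['t'])
```

```text
2.13 t39.85 Mz 0.229 F [ 0.9 -0.5  0.1] c [ 553.3  -111.26   90.64] pos [ 553.37 -111.29   90.61] w41.14
[-0.22297613 -0.16270602 -0.01223325] [-0.02076417  0.00631727 -0.0132972 ] 40.325
42.8167
```

View pics/c2.png

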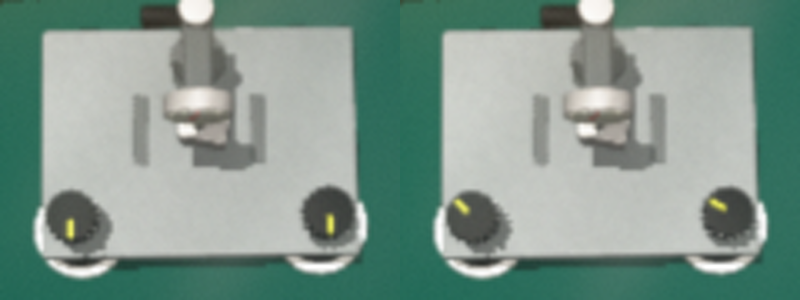

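The before and after views (left and right halves) show the stand and master unmoved. Both yellow marks have turned clockwise by the expected 2.1–2.4 rad. My right-screw readings disagree because the first grip was off-centre. There is time left, so I'll back that screw off and re-run it with a centred grip to find the contact point cleanly.

Run:
```python
from h import *
x,y,zo=553.35,-111.28,90.5;th=2.13
ctrl.move_ptp([x,y,150],R(3.72-th));ctrl.move_l([x,y,105],vel=150)
print(ctrl.move_l([x,y,zo-1.6*th],R(3.72-th),vel=60,threshold=8))
ctrl.gripper_to(38,20)
st=dict(x=x,y=y,zo=zo,a0=3.72);log=[]
servo(st,[1.4,.65],log,g=(.05,.05,.05),n=4,rate=1.3)
servo(st,[.85,1.05,1.25,1.45,1.65,1.85],log,g=(.1,.1,.05),n=14)
```

```text
False
1.40 t46.02 Mz 0.017 F [-3.1  0.1  5.1] c [ 553.35 -111.28   90.5 ] pos [ 553.29 -111.36   90.79] w41.25
0.65 t46.99 Mz 0.030 F [-2.4 -0.9  3.3] c [ 553.2  -111.27   90.76] pos [ 553.21 -111.45   90.76] w41.30
0.85 t47.58 Mz -0.031 F [-0.8 -1.5  1.1] c [ 553.07 -111.32   90.92] pos [ 553.2  -111.44   90.84] w41.61
1.05 t48.16 Mz -0.056 F [ 0.9 -0.8 -0.5] c [ 552.99 -111.47   90.98] pos [ 553.17 -111.42   90.9 ] w41.11
1.25 t48.74 Mz -0.063 F [ 1.5 -0.2 -0.8] c [ 553.08 -111.55   90.95] pos [ 553.21 -111.39   90.92] w41.27
1.45 t49.33 Mz -0.090 F [ 1.3  0.9 -0.4] c [ 553.23 -111.57   90.91] pos [ 553.23 -111.4    90.92] w41.87
1.65 t49.91 Mz -0.115 F [0.7 1.5 0.4] c [ 553.36 -111.48   90.89] pos [ 553.32 -111.39   90.97] w41.14
1.85 t50.49 Mz -0.153 F [-0.1  1.3  1. ] c [ 553.43 -111.33   90.92] pos [ 553.34 -111.36   90.94] w41.48
```

Run:
```python
from h import *
st=json.load(open('st.json'));log=[]
servo(st,[2.12],log,g=(.1,.1,.05),n=25)
ctrl.gripper_to(70,20);x,y,z=pose()[:3,3];ctrl.move_l([x,y,215],vel=150)
ctrl.move_ptp([400,-250,300],R(1.47));ctrl.hold(.3)
p,d=optics.grab_frame('top');o=cv2.imread('pics/top.png')
D=cv2.absdiff(cv2.cvtColor(o,6),cv2.cvtColor(p,cv2.COLOR_RGB2GRAY))[125:185,200:310];print('diff plate area',D.mean(),D.max())
print(sensors.read_state()['t'],sensors.read_state()['force'])
ctrl.finish_job()
```

```text
2.12 t51.33 Mz -0.107 F [-0.1  0.3  0.9] c [ 553.42 -111.2    90.97] pos [ 553.37 -111.3    90.94] w41.53
diff plate area 3.020757575757576 48
53.9583 [-0.08098537 -0.07631744 -0.80203114]
the job is handed in; nothing more can be done
```

The job is handed in at 54 s: both screws are on their pucks at an estimated 7–8.5 N each (left turned 2.39 rad, right 2.12 rad), judged from turning angle and torque. The right screw's last torque reading came out low, nearer 4 N, and I didn't recheck it. The knobs are released, and the pictures show the stand and steel master where they were.

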